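# Gap gauge into the relay test box

### The arm

A 7-joint arm with a two-finger parallel gripper is mounted at the origin on the work surface. World frame = base frame: x ahead of the robot, y to its left, z up, the work surface at z = 0. Lengths are in m, angles in rad, forces in N, time in s.
With the tool pointing down it reaches from about 0.4 to 0.85 m from the base axis. Payload 4.5 kg.
Tool frame: the origin (TCP) lies midway between the tips of the shut fingers; the grasp point (between the pads) lies 19 mm behind it; z points along the fingers, y is the line along which they close (so a half turn about z gives the same grasp; the last joint's range is limited). The gripper opens to 88 mm and grips with 3 to 60 N. Pads are 18 mm wide; open, the fingers measure 123 mm over their backs; the gripper's body (75 mm by 187 mm) begins 45 mm behind the grasp point.
Start: joints at [-1.107, 0.689, -0.195, 1.565, 0.157, 0.902, -0.215], TCP at [0.26, 0.568, 0.239] pointing down, gripper open.
Joint ranges: [-3.01, 3.01], [-0.46, 2.08], [-1.47, 1.51], [0.13, 2.56], [-1, 4.14], [0.04, 2.09], [-2.66, 2.66]. Speed limits (rad/s): [2.57, 2.57, 3.14, 3.14, 3.14, 3.14, 3.14].

### API

Orientations are given as a unit quaternion [x, y, z, w].
In Python, from plant import sensors, eyes, finish_job gives the robot as it stands.
- The arm moves only by the tool send_rows, never from a script. Its argument "rows" is text: rows parted by semicolons, each of 4 numbers parted by spaces: the shift along the tool's x, y, z normalised to -1 to 1, where 1 is 30 cm, then the turn about the tool's z normalised to -1 to 1, where 1 is 2 pi rad. A call has 1 to 10 rows; each row is the pose to reach, as a shift and turn from the pose commanded when the call began, along the tool's axes at that moment, turning the shorter way round; what a row does not reach only later rows make up. A row lasts 1/12 s, in which the tool goes at most 41.7 mm and 7.16 degrees, less where a joint would pass 70% of its speed; a pose out of reach is approached as far as the arm can. A call with a number of a shift or a turn outside -1 to 1 is refused whole. A call with a gripper value outside its range is refused whole. "jaw" is the closure, from -1 (fully open) to 1 (shut), set as the call begins (left out, the last holds). The fingers move at their own pace and stop on an object; "force" is the grip in N (left out, the last holds). Time passes only in rows, so rows that repeat a pose let the fingers close. It gives the time, the measured TCP pose, the force, the opening and the grip force at its end, in the units of the state.
- sensors.get_state(): the state, without advancing time (a new reading comes with each control period).
- eyes.snapshot(name): name is "scene" or "top" or "wrist"; returns (picture, depth): 420x560x3 uint8, red, green, blue; 420x560 float32, m along the optical axis (not along the pixel's ray), 0 where there is no reading.
- eyes.calibration(name): a dict with "fov_y" (degrees; the focal length in pixels is half the picture's height over the tangent of half this angle, whatever the lens; pixels are square), "cx", "cy" (the principal point, pixels), "dist_coeffs" ([k1, k2, p1, p2, k3] as OpenCV has them; the pictures are not rectified), "world_from_camera" (4x4, takes a point from camera to world coordinates). Camera axes: x right, y down, z forward; pixel columns grow to the right and rows downward; lengths in m; the calibration is good to about 2 mm. A picture is of the moment at which its call begins: read the wrist's pose just before it. calibration takes no time and is no camera call; for the wrist camera it gives the pose at the moment of the call.
- finish_job(): hands the job in; it is judged then, once.
The state is a dict: "clock": time; "q": joint angles; "qd": joint speeds; "joint_torque": joint torques, N m; "tool_pos": TCP position; "eef_rot": TCP orientation; "contact_force": force on the tool from outside, world axes, zero at the start; "moment": the same for the moment, N m; "opening": opening from 0.0 (shut) to 1.0 (fully open); "finger_force": force on a finger pad.
Only numpy, scipy, OpenCV 4.12 (cv2) and the standard library are available. Lean on these libraries where they do the work, as an engineer would, in place of code of your own. Each camera call takes 0.05 s, during which the arm holds its last target. There are 200 camera calls.

### The job

Slide the flat gauge blade into the slot of the relay test box until its red line is level with the box's front face, and let go of it. Then fold the box's two top flaps fully shut, the plain grey one first and the yellow-striped white one over it last, with the gauge staying where it is. Leave everything else on the bench alone.

Things in the scene. Friction and masses are not known exactly. Their poses are not given: they have to be found in the camera images.
- gauge: Loose 90 g T-shaped gauge lying on the sill: steel blade 70 mm long, 22 wide, 4 thick (first 6 mm narrowed to 16), with a blue crossbar across its rear, 12 mm along the blade, 80 across, 26 tall, its rear face 82 mm behind the tip; it may be pushed or pinched. Origin at the middle of the tip, on the underside; x forward out of the tip (into the slot), z up.
- gauge_line (a point): Middle of the red line across the top of the blade, 30 mm behind the tip, 4 mm above the underside; axes as the gauge.
- gauge_bar (a point): Middle of the top of the blue crossbar, 76 mm behind the tip, 26 mm above the underside.
- testbox: Fixed open-topped grey box, 120 mm deep (x), 150 wide (y), 75 high, walls 5, with an aluminium sill before its front face, 140 long, 140 wide, 20 high. Origin on the table under the middle of the slot, in the plane of the front face; x into the box (away from the robot, turned up to 0.3 rad), y to its left, z up. Flaps hinge on its left and right walls.
- slot_mouth (a point): Middle of the slot's lower edge (z 20 mm, flush with the sill), in the plane of the front face; axes as the box. Slot 32 mm wide, 6.5 high; behind it a gap between copper contacts, 60 deep. On the sill two black guide rails, 10 mm tall, funnel from about 56 mm apart, 34 before the slot, to 30 at the slot.
- plain_flap (a joint): Hinge angle of the plain grey top flap, rad: 0 = shut (level), 1.57 = upright, up to 2.1 = leaning outward; stiff, stays where it is left. Flap 116 mm long (x of box), 80 mm from hinge to free edge, 3 mm thick; hinge line along the box's x at y +75 mm, z 76 mm, middle at x 60 mm (left side of the box).
- striped_flap (a joint): The same for the white top flap with a yellow strip at its free edge: hinge line at y -75 mm, z 80 mm (right side of the box); when shut it overlaps the plain flap by 10 mm.
- plain_flap_edge (a point): Middle of the plain flap's free edge, 80 mm from its hinge, on its outer (upper when shut) face.
- striped_flap_edge (a point): Middle of the striped flap's free edge, 80 mm from its hinge, on its outer (upper when shut) face.
- flux_bottle: Bystander: amber bottle, 30 mm across, 75 mm tall; origin under its centre.
- paste_jar: Bystander: brass jar with yellow cap, 40 mm across, 35 mm tall; origin under its centre.
- solder_spool: Bystander: blue spool, 56 mm across, 38 mm tall; origin under its centre.
- screwdriver: Bystander: red-handled screwdriver, 170 mm long, lying; origin under its middle.
- pliers: Bystander: teal-handled pliers, 150 mm long, lying; origin under the pivot.
- mouse: Bystander: black computer mouse, 100 x 60 x 32 mm; origin under its centre.
- parts_dish: Bystander: shallow black dish, 70 mm across, 22 mm tall; origin under its centre.
There are look-alikes about, which are no part of the job. Leave any orange look-alike of the gauge alone.

How it is judged:
By the outcome, as a careful person would: the job done as asked, in the order asked, and still so for the second after the job is handed in, with the robot touching nothing.
It also fails if it takes over 56 s, if anything falls off the work surface, if the arm or the gripper's body presses on something with over 40 N, if the wrist force passes 120 N, or if a joint passes its speed limit or range.

## Working session

There is one attempt and no reset: what is moved stays moved. The work goes in short steps, Python scripts to look and compute and a tool call to move; the robot and the scene stay as the last step left them, time stands still between calls to the robot, and variables do not carry over. Pictures are saved under pics/ and viewed, at most 10 in all, crops included, and the job is handed in when it is done.

Besides the shell and the picture viewer there is one more tool, called as name(argument=value, ...), one argument or row to a line, values as JSON. send_rows: Moves the arm, as the interface text tells. Scaled input: -1 to 1 covers 30 cm each way for a shift and 2 pi rad each way for a turn. Its arguments: {"type":"object","properties":{"rows":{"type":"string"},"jaw":{"type":"number"},"force":{"type":"number"}},"required":["rows"]}

```bash
mkdir -p pics; ls
cat > h.py <<'E'
import numpy as np, cv2
from plant import sensors, eyes, finish_job
def K(c,h=420):
    f=h/2/np.tan(np.radians(c["fov_y"])/2); return np.array([[f,0,c["cx"]],[0,f,c["cy"]],[0,0,1.]])
def ray(c,px):
    u=cv2.undistortPoints(np.array(px,float).reshape(-1,1,2),K(c),np.array(c["dist_coeffs"],float)).reshape(-1,2)
    T=np.array(c["world_from_camera"]); return T[:3,3],np.c_[u,np.ones(len(u))]@T[:3,:3].T
def onplane(c,px,z):
    o,d=ray(c,px); return o+d*((z-o[2])/d[:,2])[:,None]
def bydepth(c,px,D):
    o,d=ray(c,px); p=np.array(px).reshape(-1,2).round().astype(int); return o+d*D[p[:,1],p[:,0]][:,None]
def proj(c,P):
    T=np.linalg.inv(np.array(c["world_from_camera"])); r=cv2.Rodrigues(T[:3,:3])[0]
    return cv2.projectPoints(np.array(P,float).reshape(-1,1,3),r,T[:3,3],K(c),np.array(c["dist_coeffs"],float))[0].reshape(-1,2)
def snap(n,save=None):
    c=eyes.calibration(n); p,D=eyes.snapshot(n)
    if save: cv2.imwrite(f"pics/{save}.png",cv2.cvtColor(p,cv2.COLOR_RGB2BGR)); np.savez(f"pics/{save}.npz",p=p,D=D,**{k:np.array(v) for k,v in c.items()})
    return c,p,D
def load(s):
    z=np.load(f"pics/{s}.npz"); return z,z["p"],z["D"]
E
python3 - <<'E'
from h import *
import cv2
for n in("scene","top"): snap(n,n+"0")
a=cv2.imread("pics/scene0.png");b=cv2.imread("pics/top0.png")
print(sensors.get_state())
for n in("scene","top"): print(eyes.calibration(n))
E
```

```text
pics
{'clock': 0.1, 'q': array([-1.10721481,  0.68987636, -0.19451789,  1.56624458,  0.15728817,
        0.90250918, -0.21508137]), 'qd': array([ 0.00034485, -0.00043057,  0.00262193, -0.00365544,  0.00086099,
       -0.00140946,  0.00011253]), 'joint_torque': array([-3.73547547e-03, -5.28495026e+01, -1.27165820e+00, -1.53836989e+01,
       -5.25498635e-02,  1.97631416e-03,  4.80401673e-05]), 'tool_pos': array([0.26022035, 0.56762139, 0.23800379]), 'eef_rot': array([ 2.13198387e-01,  9.77008582e-01, -8.15530021e-04, -1.18257036e-04]), 'contact_force': array([-0.55022045, -0.03472596,  0.10631039]), 'moment': array([ 0.01882742, -0.00096353, -0.02218645]), 'finger_force': 0.0, 'opening': 1.0007329380350762}
{'fov_y': 45.92925056904325, 'cx': 291.6278788223104, 'cy': 217.98966555050006, 'dist_coeffs': array([-0.10993929,  0.        ,  0.        ,  0.        ,  0.        ]), 'world_from_camera': array([[ 0.43493977,  0.66208867, -0.61029992,  1.34327199],
       [ 0.90045124, -0.31688754,  0.29794269, -0.34233044],
       [ 0.00386804, -0.67913244, -0.73400556,  1.02059692],
       [ 0.        ,  0.        ,  0.        ,  1.        ]])}
{'fov_y': 48.1231696645635, 'cx': 273.26795966469024, 'cy': 206.96629788579918, 'dist_coeffs': array([-0.05038039,  0.        ,  0.        ,  0.        ,  0.        ]), 'world_from_camera': array([[ 0.01178226, -0.99289203,  0.11843391,  0.41750808],
       [-0.99983682, -0.01007622,  0.01499342,  0.01402408],
       [-0.01369348, -0.11859124, -0.99284873,  1.44420166],
       [ 0.        ,  0.        ,  0.        ,  1.        ]])}
```

View pics/top0.png

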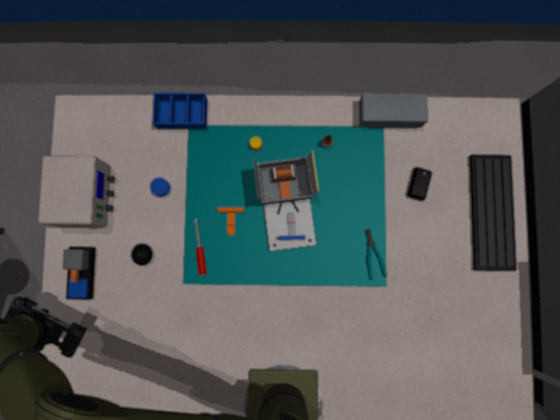

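View pics/scene0.png

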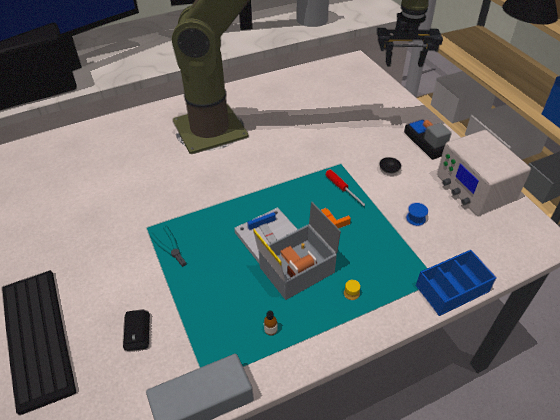

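The top view shows the blue-barred gauge on the sill at about (291,225), with its bar at (291,237). The orange look-alike is at (231,218) and the box at about (286,180). The blue-barred one on the sill is the gauge. I'll confirm with a crop and measure.

Run:
```python
from h import *
c,p,D=load("top0")
crop=cv2.resize(p[140:260,210:330],(600,600),interpolation=cv2.INTER_CUBIC)
crop=cv2.convertScaleAbs(crop,alpha=1.3)
cs,ps,Ds=load("scene0")
cv2.imwrite("pics/crop0.png",crop[:,:,::-1])
hsv=cv2.cvtColor(p,cv2.COLOR_RGB2HSV); 
def big(m,roi):
    x0,y0,x1,y1=roi; mm=np.zeros_like(m); mm[y0:y1,x0:x1]=m[y0:y1,x0:x1]
    return mm
b=big(cv2.inRange(hsv,(100,100,40),(125,255,255)),(262,220,325,260))
ct=max(cv2.findContours(b,0,1)[0],key=cv2.contourArea); r=cv2.minAreaRect(ct); print("bar",r)
bp=cv2.boxPoints(r); print(onplane(c,bp,.046)); print("bar c",onplane(c,[r[0]],.046),bydepth(c,[r[0]],D))
s=big(cv2.inRange(hsv,(0,0,130),(180,60,255)),(255,190,325,258))
k=max(cv2.findContours(s,0,1)[0],key=cv2.contourArea); r=cv2.minAreaRect(k); print("sill",r); print(onplane(c,cv2.boxPoints(r),.02))
rd=big(cv2.inRange(hsv,(0,90,60),(8,255,255))|cv2.inRange(hsv,(172,90,60),(180,255,255)),(270,200,312,240))
print("red",np.argwhere(rd)[:,::-1].tolist())
# depth map world points around box
ys,xs=np.mgrid[140:260,240:335]; P=bydepth(c,np.c_[xs.ravel(),ys.ravel()],D)
np.savetxt
Z=P[:,2].reshape(ys.shape)
print((Z[::5,::4]*1000).round().astype(int))
```

```text
bar ((291.5, 237.5), (3.0, 25.0), 90.0)
[[ 0.49755678  0.01707523  0.046     ]
 [ 0.49835579 -0.05719352  0.046     ]
 [ 0.48944783 -0.05723329  0.046     ]
 [ 0.48864476  0.01698238  0.046     ]]
bar c [[ 0.49350306 -0.0201      0.046     ]] [[ 0.49326672 -0.01999387  0.05034837]]
sill ((289.8166198730469, 225.1244659423828), (43.547943115234375, 45.728641510009766), 82.40535736083984)
[[ 0.58835647  0.06298643  0.02      ]
 [ 0.60834092 -0.07516035  0.02      ]
 [ 0.4770028  -0.09291525  0.02      ]
 [ 0.45729535  0.04377306  0.02      ]]
red []
[[   1    3    2   35   39   38    5    3    2   -6    5    2   -2    3
     5    1    7    4    1    5    6   51   73   49]
 [   7    3    3   30   35   35    4    7    7    3    2    4    2   -1
     2   -5   -1    5   -6    5    1   25   38    0]
 [   1    0    1   -4    8   -3    4    7    2    2    6    1   -1    9
     4    1    2    4    0    5    8    4    6    5]
 [   7    1    0    2    5    1    3    2   -2   -6    4    3    7   -1
     4    3   -4    1  159    4    7   -4    0    1]
 [  -1    1    1    1    5    4    9    6    6
[... 1754 characters left out ...]
2   23   17   19   25
    24   21   26   19   22    7    5    0    3    0]
 [   4    2    5   -1   -5    8    2   23   24   24   48   43   40   45
    44   49   47   16   20    6    0    1    2   -2]
 [   2    4   -1   -4    2    3    4    9   22   20   21   20   21 1444
    27   21   19   23   25   -1    0   -4    7    6]
 [   0    0   -2    6    3    2    2    3   22   28   21   22   17   22
    19   19   28   17    2    5    2    4   -1   -1]
 [   5    2    7    7    3    3   10    3   -1    6    5    5   -6    5
     2    2    1    6    4    3    2    0    0    5]
 [  -2    1    3   -2    8    1    2    6    0   -1    5    3    4    3
    -2   -2    1    4    1    4    6    1    3    3]]
```

View pics/crop0.png

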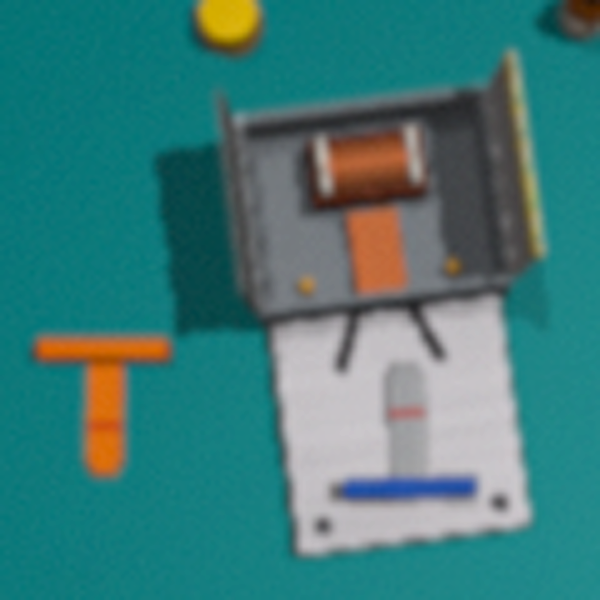

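The crop shows the blue-barred gauge on the sill, with its red line at crop (405,412) and bar at (408,488), heading roughly along world x. The box is yawed about +0.13 rad. The orange T on the left is the look-alike. The top view is too coarse to work from, so I'll move the wrist over and look from there.

send_rows(
  rows="-0.7 -0.76 -0.1 0.16;-0.7 -0.76 -0.1 0.16;-0.7 -0.76 -0.1 0.16;-0.7 -0.76 -0.1 0.16;-0.7 -0.76 -0.1 0.16;-0.7 -0.76 -0.1 0.16;-0.7 -0.76 -0.1 0.16;-0.7 -0.76 -0.1 0.16;-0.7 -0.76 -0.1 0.16",
)

```text
clock: 0.85
tool_pos: [0.3578, 0.2678, 0.2691]
eef_rot: [0.663, 0.749, -0.001, 0.001]
contact_force: [-0.0, -0.3, 0.5]
opening: 1.003
finger_force: 0.0
```

send_rows(
  rows="-1 0.09 -0.15 0;-1 0.09 -0.15 0;-1 0.09 -0.15 0;-1 0.09 -0.15 0;-1 0.09 -0.15 0;-1 0.09 -0.15 0;-1 0.09 -0.15 0;-1 0.09 -0.15 0;-1 0.09 -0.15 0;-1 0.09 -0.15 0",
)

```text
clock: 1.68
tool_pos: [0.4239, -0.0195, 0.3135]
eef_rot: [0.657, 0.754, 0.0, -0.0]
contact_force: [-0.4, 0.6, -0.2]
opening: 1.0
finger_force: 0.0
```

Run:
```python
from h import *
s=sensors.get_state(); print(s["tool_pos"],s["eef_rot"],s["qd"].round(3))
c,p,D=snap("wrist","w1"); print(c["world_from_camera"],c["fov_y"])
```

```text
[ 0.42391114 -0.01949579  0.31349457] [ 6.57282407e-01  7.53644269e-01  2.43810906e-04 -3.06243358e-04] [-0.04   0.001 -0.026  0.017 -0.002 -0.001 -0.005]
[[ 9.90505880e-01  1.30825357e-01  4.22235342e-02  4.12728076e-01]
 [ 1.37469650e-01 -9.43611402e-01 -3.01163772e-01  5.83017835e-02]
 [ 4.42750476e-04  3.04108942e-01 -9.52637158e-01  4.59682875e-01]
 [ 0.00000000e+00  0.00000000e+00  0.00000000e+00  1.00000000e+00]] 62.28894921886842
```

View pics/w1.png

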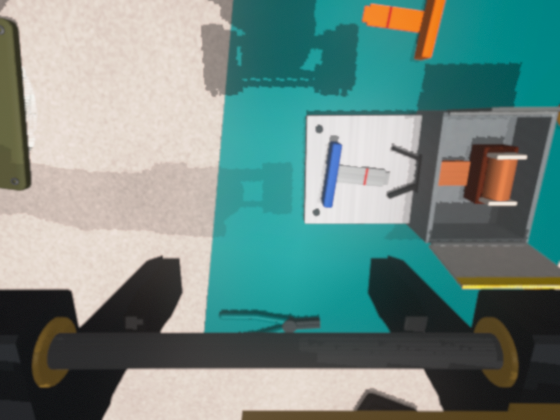

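The wrist view shows the sill at (305-415, 114-223), the gauge bar at (333,175) and the red line at (366,176). The rails funnel into the slot near (420,172), and the striped flap's edge is at (510,283).

```bash
cat >> h.py <<'E'
def gauge(c,p,roi):
    """bar-top midline and red line from a wrist picture"""
    x0,y0,x1,y1=roi; m=np.zeros(p.shape[:2],np.uint8); m[y0:y1,x0:x1]=255
    hsv=cv2.cvtColor(p,cv2.COLOR_RGB2HSV)
    b=cv2.inRange(hsv,(105,120,40),(125,255,255))&m
    ct=max(cv2.findContours(b,0,1)[0],key=cv2.contourArea); r=cv2.minAreaRect(ct)
    B=onplane(c,cv2.boxPoints(r),.046); print("bar px",r); print("bar corners",B.round(4).tolist())
    rd=(cv2.inRange(hsv,(0,70,60),(8,255,255))|cv2.inRange(hsv,(172,70,60),(180,255,255)))&m
    q=np.argwhere(rd)[:,::-1].astype(float); R=onplane(c,q,.024); print("red n",len(q),q.mean(0),"world",R.mean(0).round(4))
    u=np.linalg.svd(R-R.mean(0))[2][0]; print("red dir",u.round(3)," ext",np.ptp((R-R.mean(0))@u))
    return B,R
E
python3 - <<'E'
from h import *
c,p,D=load("w1"); gauge(c,p,(308,118,400,220))
hsv=cv2.cvtColor(p,cv2.COLOR_RGB2HSV)
s=cv2.inRange(hsv,(0,0,140),(180,40,255)); s[:,:298]=0; s[:110]=0; s[230:]=0; s[:,425:]=0
k=max(cv2.findContours(s,0,1)[0],key=cv2.contourArea).reshape(-1,2)
hull=cv2.convexHull(k).reshape(-1,2); print("hull",cv2.approxPolyDP(hull,3,True).reshape(-1,2).tolist())
def edge(pts,z):
    W=onplane(c,pts,z)[:,:2]; m=W.mean(0); u=np.linalg.svd(W-m)[2][0]; return m,u,np.degrees(np.arctan2(u[1],u[0])),len(W)
k=k.astype(float)
f=edge(k[(k[:,0]<308)&(k[:,1]>120)&(k[:,1]<217)],.02)
l=edge(k[(k[:,1]<118)&(k[:,0]>312)&(k[:,0]<405)],.02)
r=edge(k[(k[:,1]>219)&(k[:,0]>312)&(k[:,0]<405)],.02)
print("front",f);print("left",l);print("right",r)
# rails
d=cv2.inRange(cv2.cvtColor(p,cv2.COLOR_RGB2GRAY),0,60); d[:,:385]=0;d[:,422:]=0;d[:140]=0;d[205:]=0
for q in cv2.findContours(d,0,1)[0]:
    if cv2.contourArea(q)>20: r_=cv2.boxPoints(cv2.minAreaRect(q)); print("rail",r_.round().tolist(),onplane(c,r_,.03).round(4)[:,:2].tolist())
# flap edge: yellow
y=cv2.inRange(hsv,(20,120,80),(35,255,255)); y[:250]=0
q=np.argwhere(y)[:,::-1]; q=q[(D[q[:,1],q[:,0]]>0)]; print("yellow",len(q),np.median(bydepth(c,q,D),0), bydepth(c,q,D).min(0), bydepth(c,q,D).max(0))
ys,xs=np.mgrid[95:300:10,425:560:9]; P=bydepth(c,np.c_[xs.ravel(),ys.ravel()],D)
print((P[:,2].reshape(ys.shape)*1000).round().astype(int))
E
```

```text
bar px ((331.50714111328125, 174.57955932617188), (9.549888610839844, 63.788604736328125), 8.914926528930664)
bar corners [[0.4883, -0.0588, 0.046], [0.486, 0.0191, 0.046], [0.4973, 0.0189, 0.046], [0.5003, -0.0591, 0.046]]
red n 41 [365.34146341 175.97560976] world [ 0.5403 -0.0189  0.024 ]
red dir [ 0.043 -0.999 -0.   ]  ext 0.020886672733490597
hull [[421, 116], [408, 222], [305, 222], [307, 116]]
front (array([ 0.46341971, -0.02145633]), array([ 0.14208211, -0.98985487]), np.float64(-81.83165292499393), 96)
left (array([0.51675465, 0.05342904]), array([-0.99071652, -0.13594405]), np.float64(-172.1867864771409), 92)
right (array([ 0.54600738, -0.08270601]), array([0.99104311, 0.13354233]), np.float64(7.674338512760342), 92)
rail [[408.0, 187.0], [417.0, 179.0], [422.0, 185.0], [413.0, 193.0]] [[0.5952, -0.0244], [0.6037, -0.0127], [0.6119, -0.019], [0.6034, -0.0307]]
yellow 3689 [0.47051671 0.00110384 0.39456736] [ 0.36799496 -0.13904546  0.04143261] [0.79365946 0.01736572 0.40661795]
[[  2   0   2   3   3   1   2   0   0   2   1   2   1   1   3]
 [  1   2   2   2   1   0   2   1 
[... 526 characters left out ...]
1   0]
 [ 56  75  21  21  21  37  49  60  67  69  45  61  74   1   0]
 [ 60  75  19  19  20  20  20  20  22  34  49  65  76   3   2]
 [ 64  22  19  19  22  21  21  21  22  39  54  67  76   2   1]
 [ 67  30  29  33  29  29  30  31  29  42  56  72   3   0   1]
 [ 71  64  66  64  64  64  65  65  64  67  66  74   2   1   0]
 [  1  84  83  82  83  83  84  84  84  84  83  85   1   3   2]
 [  1   0 105 105 105 105 105 105 105 106 105 105 106 105   2]
 [  1   0   0 125 126 125 126 125 125 126 126 125 124 125 123]
 [  1   2   2 138 143 143 144 143 142 142 143 143 144 142 144]
 [341   2   1   1 157 161 158 159 161 159 160 159 160 160 160]
 [348 348   2   1   0   1 383 386 386 386 385 386 385 386 385]]
```

send_rows(
  rows="-0.033 0.228 0.2 0.0164;-0.033 0.228 0.4 0.0164;-0.033 0.228 0.6 0.0164;-0.033 0.228 0.78 0.0164;-0.033 0.228 0.78 0.0164;-0.033 0.228 0.78 0.0164;-0.033 0.228 0.78 0.0164;-0.033 0.228 0.78 0.0164;-0.033 0.228 0.78 0.0164;-0.033 0.228 0.78 0.0164",
  jaw=-0.2,
)

```text
clock: 2.57
tool_pos: [0.4942, -0.0199, 0.0825]
eef_rot: [0.695, 0.719, 0.002, 0.001]
contact_force: [0.0, 0.3, -0.3]
opening: 0.598
finger_force: 0.0
```

Run:
```python
from h import *
s=sensors.get_state(); print(s["tool_pos"],s["eef_rot"],s["opening"])
c,p,D=load("w1")
yaw=.1355; ex=np.array([np.cos(yaw),np.sin(yaw),0]); ey=np.array([-ex[1],ex[0],0]); o=np.array([.6025,-.0050,0])
ys,xs=np.mgrid[95:300:1,405:560:1]; P=bydepth(c,np.c_[xs.ravel(),ys.ravel()],D); B=np.c_[(P-o)@ex,(P-o)@ey,P[:,2]]
f=B[(B[:,2]>.035)&(B[:,2]<.07)&(abs(B[:,0])<.02)&(B[:,1]<.06)&(B[:,1]>-.06)]; print("front face x_b",np.median(f[:,0]),np.polyfit(f[:,1],f[:,0],1))
t=B[(abs(B[:,2]-.076)<.003)]; print("top rim y",np.percentile(t[:,1],[2,98]),"x",np.percentile(t[:,0],[2,98]))
g=B[(B[:,2]>.09)&(B[:,2]<.19)]; k=np.polyfit(g[:,2],g[:,1],1); print("striped dy/dz",k,"y at hinge",np.polyval(k,.08),"zmax",np.percentile(g[:,2],99),"x",np.percentile(g[:,0],[1,99]))
```

```text
[ 0.49415579 -0.01994706  0.08249217] [0.69503814 0.71896915 0.00176432 0.00149129] 0.5980098494588258
front face x_b 0.000852527325504877 [-0.00863929  0.00085828]
top rim y [-0.07312865  0.07401148] x [0.00031382 0.12022755]
striped dy/dz [ 0.30475531 -0.10512695] y at hinge -0.08074652569660827 zmax 0.1604803404004533 x [0.0015425  0.11600392]
```

send_rows(
  rows="0 0 0.08 0;0 -0.003 0.17 0;0 -0.003 0.17 0;0 -0.003 0.17 0;0 -0.003 0.17 0",
)

```text
clock: 2.98
tool_pos: [0.4931, -0.0207, 0.0311]
eef_rot: [0.695, 0.719, 0.001, 0.001]
contact_force: [0.3, 0.0, -0.0]
opening: 0.6
finger_force: 0.0
```

Run:
```python
from h import *
s=sensors.get_state(); print(s["tool_pos"],s["eef_rot"],s["opening"])
c,p,D=load("w1"); print(c["cx"],c["cy"],c["dist_coeffs"])
yaw=.1355; ex=np.array([np.cos(yaw),np.sin(yaw),0]); ey=np.array([-ex[1],ex[0],0]); o=np.array([.603,-.0050,0])
px=[[500,r] for r in range(230,292,5)]; P=bydepth(c,px,D); print(np.c_[px,(P-o)@ex,(P-o)@ey,P[:,2]].round(4))
```

```text
[ 0.49307931 -0.02072008  0.03106942] [0.6954651  0.71855791 0.00119293 0.00118353] 0.6003545109048238
274.75042624509405 209.66443173221336 [0.01208195 0.         0.         0.         0.        ]
[[ 5.000e+02  2.300e+02  1.036e-01 -6.870e-02  4.960e-02]
 [ 5.000e+02  2.350e+02  9.410e-02 -6.920e-02  6.510e-02]
 [ 5.000e+02  2.400e+02  8.800e-02 -7.130e-02  7.570e-02]
 [ 5.000e+02  2.450e+02  8.330e-02 -7.410e-02  8.420e-02]
 [ 5.000e+02  2.500e+02  7.680e-02 -7.550e-02  9.520e-02]
 [ 5.000e+02  2.550e+02  7.110e-02 -7.720e-02  1.049e-01]
 [ 5.000e+02  2.600e+02  6.460e-02 -7.810e-02  1.158e-01]
 [ 5.000e+02  2.650e+02  5.850e-02 -7.890e-02  1.260e-01]
 [ 5.000e+02  2.700e+02  5.280e-02 -7.980e-02  1.355e-01]
 [ 5.000e+02  2.750e+02  4.840e-02 -8.150e-02  1.432e-01]
 [ 5.000e+02  2.800e+02  4.400e-02 -8.290e-02  1.508e-01]
 [ 5.000e+02  2.850e+02  3.910e-02 -8.380e-02  1.591e-01]
 [ 5.000e+02  2.900e+02 -1.242e-01  4.340e-02  3.835e-01]]
```

send_rows(
  rows="0 0 0 0;0 0 0 0;0 0 0 0;0 0 0 0;0 0 0 0;0 0 0 0",
  jaw=1,
  force=15,
)

```text
clock: 3.48
tool_pos: [0.492, -0.0207, 0.0288]
eef_rot: [0.695, 0.719, 0.0, 0.0]
contact_force: [0.3, -0.0, -0.2]
opening: 0.17
finger_force: 0.3
```

Run:
```python
from h import *
s=sensors.get_state(); print(s["tool_pos"],s["eef_rot"],s["opening"],s["finger_force"],s["contact_force"])
c,p,D=snap("wrist","w2"); cv2.imwrite("pics/w2.png",cv2.convertScaleAbs(p,alpha=1.2)[:,:,::-1])
```

```text
[ 0.49201071 -0.02070471  0.02882971] [6.95461996e-01 7.18562856e-01 1.59456849e-04 9.19221760e-05] 0.17001205812670755 0.3066630488319788 [ 0.30870561 -0.03457747 -0.21533903]
```

View pics/w2.png

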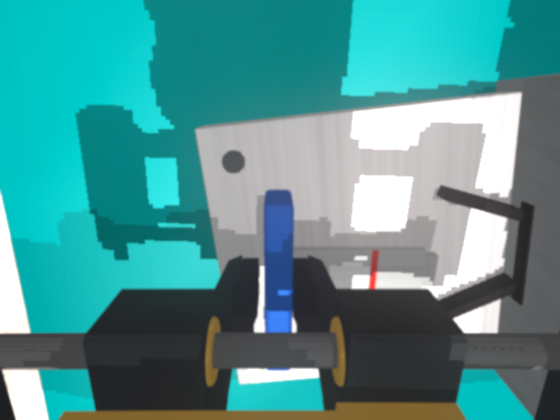

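The bar at (278,250) stands between the fingers, the red line is at (375,270), and the rails and slot are at (525,250). The fingers are still closing at 15 mm.

send_rows(
  rows="0 0 0 0;0 0 0 0;0 0 0 0;0 0 0 0",
)

```text
clock: 3.87
tool_pos: [0.4922, -0.0207, 0.0288]
eef_rot: [0.695, 0.719, 0.0, 0.0]
contact_force: [0.3, 0.0, 1.6]
opening: 0.136
finger_force: 15.0
```

Run:
```python
from h import *
c,p,D=snap("wrist","w3"); cv2.imwrite("pics/w3.png",p[:,:,::-1])
hsv=cv2.cvtColor(p,cv2.COLOR_RGB2HSV)
s=sensors.get_state(); print(s["tool_pos"],s["eef_rot"],s["opening"],s["finger_force"])
ex=np.array([np.cos(.1355),np.sin(.1355),0]); ey=np.array([-ex[1],ex[0],0]); o=np.array([.603,-.0050,0])
rd=cv2.inRange(hsv,(0,120,80),(6,255,255))|cv2.inRange(hsv,(174,120,80),(180,255,255)); rd[:220]=0; rd[:,:330]=0; rd[330:]=0; rd[:,430:]=0
q=np.argwhere(rd)[:,::-1].astype(float); R=onplane(c,q,.024); u=np.linalg.svd(R-R.mean(0))[2][0]
print(len(q),q.mean(0),R.mean(0),u,np.ptp((R-R.mean(0))@u))
b=cv2.inRange(hsv,(105,120,40),(125,255,255)); b[260:]=0
r=cv2.minAreaRect(max(cv2.findContours(b,0,1)[0],key=cv2.contourArea)); print("bar",r,onplane(c,cv2.boxPoints(r),.046).round(4).tolist())
```

```text
[ 0.49214398 -0.02073621  0.02876798] [6.95475871e-01 7.18549394e-01 2.30566138e-04 1.68129168e-04] 0.13303842370941452 14.999917633831501
188 [369.99468085 270.54787234] [ 0.53789619 -0.01972674  0.024     ] [-3.73222419e-02  9.99303282e-01 -1.72609070e-27] 0.02036996359634423
bar ((274.5, 225.0), (68.0, 29.0), 90.0) [[0.4847, 0.024, 0.046], [0.4958, 0.0243, 0.046], [0.4972, -0.0043, 0.046], [0.4854, -0.0047, 0.046]]
```

send_rows(
  rows="0 0 -0.004 0;0.003 0 -0.004 -0.008;0.003 0 -0.004 -0.0162;0.003 0 -0.004 -0.0162;0.003 0 -0.004 -0.0162",
)

```text
clock: 4.33
tool_pos: [0.4915, -0.0198, 0.0297]
eef_rot: [0.658, 0.753, -0.0, -0.0]
contact_force: [-0.6, -0.5, -0.9]
opening: 0.136
finger_force: 15.0
```

```bash
cat >> h.py <<'E'
EX=np.array([np.cos(.1355),np.sin(.1355),0]); EY=np.array([-EX[1],EX[0],0]); O=np.array([.603,-.0050,0])
def box(P): P=np.asarray(P)-O; return np.stack([P@EX,P@EY,P[...,2]],-1).round(4)
def red(tag,roi=(330,220,560,330)):
    c,p,D=snap("wrist",tag); hsv=cv2.cvtColor(p,cv2.COLOR_RGB2HSV); x0,y0,x1,y1=roi
    rd=cv2.inRange(hsv,(0,120,80),(6,255,255))|cv2.inRange(hsv,(174,120,80),(180,255,255)); m=np.zeros_like(rd); m[y0:y1,x0:x1]=255
    n,l,st,ce=cv2.connectedComponentsWithStats(rd&m); 
    for i in range(1,n):
        if st[i,4]>15:
            q=np.argwhere(l==i)[:,::-1].astype(float); B=box(onplane(c,q,.024)); print(tag,st[i,4],ce[i].round(1),"box",B.mean(0),"min",B.min(0),"max",B.max(0))
    s=sensors.get_state(); print("tcp box",box(s["tool_pos"]),"yaw",2*s["eef_rot"][1]**2-1,s["finger_force"],s["contact_force"])
    return c,p,D
E
python3 -c "
from h import *
red('w4')"
```

```text
w4 192 [370.1 270.3] box [-0.06652396 -0.00039219  0.024     ] min [-0.0678 -0.0106  0.024 ] max [-0.0652  0.0099  0.024 ]
tcp box [-0.1124  0.0004  0.0298] yaw 0.13380757455843129 15.000401814468205 [ 0.05474419 -0.14856301 -1.95302952]
```

send_rows(
  rows="0 0.03 0 0;0 0.06 0 0;0 0.09 0 0;0 0.12 0 0;0 0.14 0 0;0 0.16 0 0;0 0.18 0 0;0 0.19 0 0;0 0.19 0 0;0 0.19 0 0",
)

```text
clock: 5.22
tool_pos: [0.548, -0.0122, 0.0298]
eef_rot: [0.658, 0.753, -0.0, -0.0]
contact_force: [0.2, 0.0, -1.1]
opening: 0.13
finger_force: 15.0
```

```bash
python3 -c "
from h import *
c,p,D=red('w5')
cv2.imwrite('pics/w5c.png',cv2.resize(p[160:340,300:480],(700,600) and (600,600),interpolation=cv2.INTER_CUBIC)[:,:,::-1])"
```

```text
w5 534 [540.6 237.7] box [0.06864007 0.01655955 0.024     ] min [0.0634 0.0041 0.024 ] max [0.0759 0.0254 0.024 ]
w5 191 [370.1 269.5] box [-0.0094712  -0.00021937  0.024     ] min [-0.0107 -0.0108  0.024 ] max [-0.0082  0.0097  0.024 ]
w5 473 [526.3 318.5] box [ 0.07160169 -0.02746427  0.024     ] min [ 0.0638 -0.0337  0.024 ] max [ 0.0811 -0.0128  0.024 ]
w5 21 [540.7 297. ] box [ 0.07591429 -0.01498095  0.024     ] min [ 0.0739 -0.0161  0.024 ] max [ 0.0785 -0.0133  0.024 ]
tcp box [-0.0557  0.0002  0.0298] yaw 0.1340041685633746 15.000391358043998 [-0.38022254 -0.22133159 -0.76103916]
```

View pics/w5c.png

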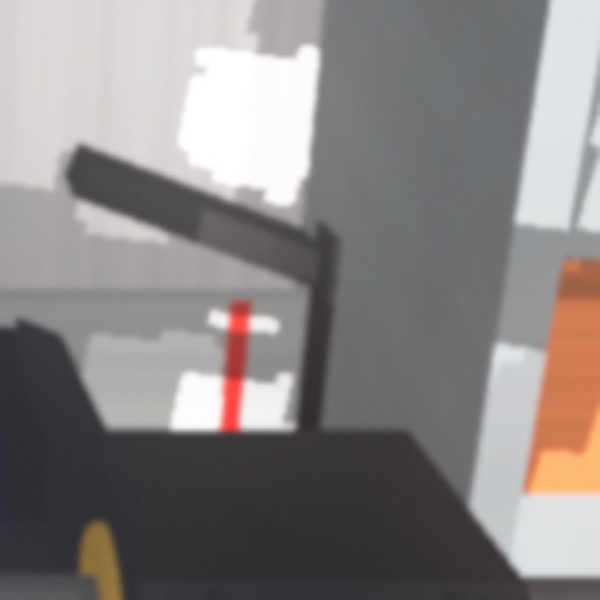

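The blade is in the slot. The red line is at about (370,270), and the line where face meets sill runs (397,160) to (393,220), continuing to the slot edge near (391,274). I'll compute the remaining distance from those.

Run:
```python
from h import *
c,p,D=load("w5"); g=cv2.cvtColor(p,cv2.COLOR_RGB2GRAY).astype(float)
P=box(onplane(c,[[397.5,160],[395.4,190],[393,220]],.02)); print(P)
print(box(onplane(c,[[390.9,274],[391.5,265]],.024)))
for r in (262,268,274,280,284): print(r,g[r,362:402].astype(int).tolist())
# face depth
ys,xs=np.mgrid[165:250,402:440]; B=box(bydepth(c,np.c_[xs.ravel(),ys.ravel()],D)); B=B[(B[:,2]>.03)&(B[:,2]<.07)]; print("face",len(B),np.median(B[:,0]),B[:,1].min(),B[:,1].max())
```

```text
[[-0.0005  0.0525  0.02  ]
 [ 0.      0.0386  0.02  ]
 [ 0.0004  0.0239  0.02  ]]
[[ 0.0008 -0.0025  0.024 ]
 [ 0.0006  0.0023  0.024 ]]
262 [178, 173, 162, 150, 144, 131, 114, 97, 90, 90, 91, 105, 126, 139, 144, 145, 146, 145, 144, 145, 145, 145, 144, 144, 145, 145, 144, 140, 125, 98, 70, 57, 53, 54, 54, 58, 72, 91, 105, 110]
268 [172, 173, 172, 170, 160, 136, 107, 91, 89, 88, 95, 110, 127, 138, 139, 140, 140, 139, 140, 139, 139, 139, 139, 139, 139, 139, 137, 129, 106, 75, 56, 53, 51, 51, 54, 67, 86, 103, 108, 110]
274 [249, 249, 248, 240, 214, 171, 136, 119, 118, 123, 150, 187, 209, 210, 196, 181, 175, 174, 173, 176, 190, 219, 232, 236, 229, 201, 156, 118, 84, 61, 52, 50, 51, 52, 60, 79, 96, 106, 108, 107]
280 [252, 252, 251, 248, 225, 171, 134, 124, 128, 154, 196, 230, 239, 242, 242, 242, 242, 242, 242, 241, 241, 240, 237, 221, 185, 153, 130, 101, 70, 52, 50, 49, 50, 53, 70, 90, 104, 108, 107, 107]
284 [253, 252, 251, 242, 204, 155, 128, 124, 132, 170, 218, 239, 243, 244, 244, 244, 244, 244, 243, 243, 243, 239, 225, 189, 159, 140, 116, 84, 58, 48, 46, 48, 49, 58, 78, 96, 105, 107, 108, 107]
face 3163 -0.0004 0.0167 0.0576
```

send_rows(
  rows="0 0.015 0 0;0 0.027 0 0;0 0.033 0 0;0 0.033 0 0;0 0.033 0 0;0 0.033 0 0",
)

```text
clock: 5.77
tool_pos: [0.5579, -0.0109, 0.0299]
eef_rot: [0.658, 0.753, -0.0, -0.0]
contact_force: [-0.3, 0.1, -0.8]
opening: 0.129
finger_force: 15.0
```

Run:
```python
from h import *
c,p,D=red('w6',(330,220,430,330)); g=cv2.cvtColor(p,cv2.COLOR_RGB2GRAY).astype(int)
for r in (262,268,274,280): print(r,[tuple(v) for v in p[r,358:386:2].tolist()])
print(box(onplane(c,[[362,268],[364,268],[366,268],[368,268],[370,268],[372,268],[374,268]],.024))[:,0])
ys,xs=np.mgrid[165:250,380:420]; B=box(bydepth(c,np.c_[xs.ravel(),ys.ravel()],D)); B=B[(B[:,2]>.03)&(B[:,2]<.07)]; print("face",len(B),np.median(B[:,0]))
cv2.imwrite('pics/w6c.png',cv2.resize(p[180:320,300:440],(600,600),interpolation=cv2.INTER_CUBIC)[:,:,::-1])
```

```text
w6 27 [369.1 262.3] box [-0.00025556  0.00368889  0.024     ] min [-0.0007 -0.0004  0.024 ] max [0.0001 0.0091 0.024 ]
w6 19 [367.6 281.3] box [-0.00013684 -0.00661579  0.024     ] min [-0.0004 -0.0103  0.024 ] max [ 0.0002 -0.0026  0.024 ]
tcp box [-0.0455  0.0002  0.0299] yaw 0.13400858003439997 15.000439693685621 [ 0.10568963 -0.28158585 -1.254366  ]
262 [(144, 144, 143), (145, 145, 143), (144, 143, 143), (144, 143, 143), (146, 138, 137), (145, 90, 90), (87, 51, 52), (51, 48, 50), (53, 51, 52), (81, 82, 83), (105, 107, 108), (107, 108, 109), (108, 108, 110), (107, 109, 111)]
268 [(139, 139, 138), (139, 139, 138), (139, 139, 138), (140, 139, 138), (142, 127, 126), (138, 70, 70), (72, 48, 49), (50, 48, 50), (55, 54, 54), (89, 91, 92), (107, 110, 111), (107, 108, 110), (107, 107, 110), (107, 109, 111)]
274 [(162, 162, 162), (179, 178, 178), (222, 222, 221), (239, 238, 238), (212, 191, 189), (128, 70, 68), (58, 46, 48), (47, 45, 46), (60, 60, 61), (96, 98, 100), (106, 108, 110), (106, 107, 109), (105, 106, 108), (106, 107, 109)]
280 [(244, 244, 243), (244, 244, 243), (244, 244, 243), (235, 235, 233), (170, 135, 134), (108, 49, 49), (50, 44, 46), (49, 47, 47), (70, 70, 70), (102, 104, 106), (105, 107, 109), (104, 105, 108), (104, 106, 107), (105, 106, 108)]
[-0.0034 -0.0025 -0.0015 -0.0005  0.0004  0.0014  0.0024]
face 3129 -0.0006
```

View pics/w6c.png

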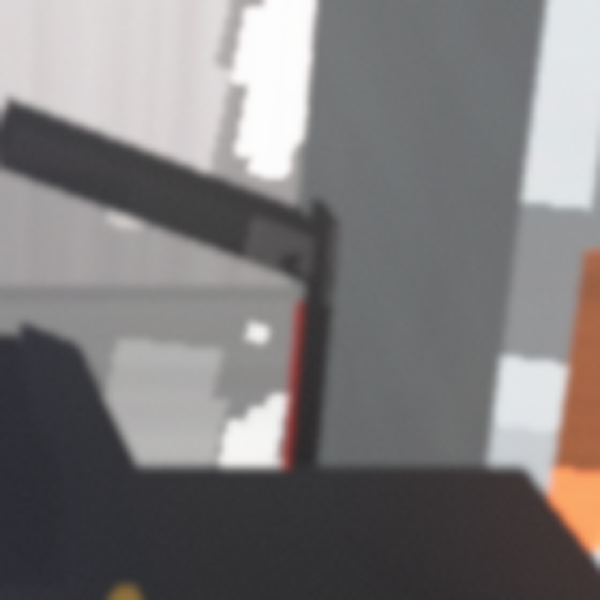

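The red line is half hidden at (369,270), so its middle is level with the face. I'll lower by 1 mm and release.

send_rows(
  rows="0 0 0.003 0;0 0 0.003 0",
)

```text
clock: 5.98
tool_pos: [0.5579, -0.0109, 0.0289]
eef_rot: [0.658, 0.753, -0.0, -0.0]
contact_force: [-0.8, -0.3, -1.5]
opening: 0.13
finger_force: 15.0
```

send_rows(
  rows="0 0 0 0;0 0 0 0;0 0 0 0;0 0 0 0;0 0 0 0",
  jaw=0.2,
)

```text
clock: 6.4
tool_pos: [0.5582, -0.0109, 0.0291]
eef_rot: [0.658, 0.753, 0.0, 0.0]
contact_force: [0.8, 0.9, -0.6]
opening: 0.401
finger_force: 0.0
```

```bash
python3 -c "
from h import *
red('w7',(330,220,430,330))"
```

```text
w7 98 [368.  270.9] box [-0.00033469 -0.00060408  0.024     ] min [-0.0009 -0.011   0.024 ] max [0.0003 0.01   0.024 ]
tcp box [-0.0452  0.0003  0.029 ] yaw 0.13406721916649023 0.0 [ 0.50665628 -1.09426649  0.42345767]
```

send_rows(
  rows="0 0 -0.12 0;0 0 -0.26 0;0 0 -0.4 0;0 0 -0.54 0;0 0 -0.68 0;0 0 -0.7 0;0.13 0.1 -0.7 0;0.24 0.19 -0.7 0;0.35 0.28 -0.7 0;0.45 0.35 -0.7 0",
  jaw=1,
)

```text
clock: 7.28
tool_pos: [0.6427, 0.1343, 0.239]
eef_rot: [0.658, 0.753, 0.0, 0.0]
contact_force: [0.2, -1.3, -0.0]
opening: 0.004
finger_force: 0.0
```

Run:
```python
from h import *
c,p,D=snap("wrist","w8"); s=sensors.get_state(); print(box(s["tool_pos"]),s["opening"],s["eef_rot"])
for n in ("wrist","top","scene"):
    if n!="wrist": c,p,D=snap(n,n+"1")
    ys,xs=np.mgrid[0:420,0:560]; B=box(bydepth(c,np.c_[xs.ravel(),ys.ravel()],D))
    m=(B[:,0]>.01)&(B[:,0]<.11)&(B[:,1]>.055)&(B[:,1]<.115)&(B[:,2]>.085)&(B[:,2]<.17); g=B[m]
    if len(g)>20: k=np.polyfit(g[:,2],g[:,1],1); print(n,len(g),"dy/dz",k,"y@76",np.polyval(k,.076),"z",np.percentile(g[:,2],[1,99]),"y",np.percentile(g[:,1],[1,99]))
    m=(B[:,0]>.01)&(B[:,0]<.11)&(B[:,1]<-.055)&(B[:,1]>-.115)&(B[:,2]>.085)&(B[:,2]<.17); g=B[m]
    if len(g)>20: k=np.polyfit(g[:,2],g[:,1],1); print(n,"striped",len(g),"dy/dz",k,"y@80",np.polyval(k,.08))
```

```text
[0.0625 0.1446 0.2383] 0.005418345743650888 [ 0.65412614  0.75636713  0.00501268 -0.00162501]
wrist 2718 dy/dz [0.03904489 0.07536276] y@76 0.07833016790648156 z [0.085517 0.156683] y [0.0782 0.0822]
wrist striped 1412 dy/dz [-0.10261319 -0.06714286] y@80 -0.07535191133128107
top 97 dy/dz [0.06811895 0.06894094] y@76 0.07411798365713475 z [0.086652 0.160828] y [0.075296 0.081504]
top striped 238 dy/dz [-0.12545139 -0.064209  ] y@80 -0.07424511078301253
scene 580 dy/dz [0.04753915 0.0729181 ] y@76 0.07653107094179591 z [0.086079 0.159121] y [0.075479 0.082821]
scene striped 362 dy/dz [-0.09764969 -0.06901432] y@80 -0.07682629578485235
```

send_rows(
  rows="0 0 0 0;0 0 0.1 0;0 0 0.2 0;0 0 0.3 0;0 0 0.343 0;-0.06 0 0.343 0;-0.06 0 0.343 0;-0.06 0 0.343 0",
)

```text
clock: 8.1
tool_pos: [0.645, 0.1124, 0.1369]
eef_rot: [0.66, 0.752, -0.0, 0.001]
contact_force: [1.1, 0.2, -0.3]
opening: 0.005
finger_force: 0.0
```

Run:
```python
from h import *
s=sensors.get_state(); print(box(s["tool_pos"]),s["opening"],s["eef_rot"],s["contact_force"])
```

```text
[0.0575 0.1107 0.1369] 0.004629723213539477 [ 6.59562216e-01  7.51649412e-01 -1.91367017e-04  8.99088579e-04] [ 1.07619697  0.22609436 -0.3471252 ]
```

send_rows(
  rows="-0.05 0 0 0;-0.093 0 0.002 0;-0.12 0 0.003 0;-0.145 0 0.006 0;-0.17 0 0.014 0;-0.195 0 0.023 0;-0.217 0 0.037 0;-0.238 0 0.053 0;-0.256 0 0.072 0;-0.272 0 0.093 0",
)

```text
clock: 8.93
tool_pos: [0.6553, 0.0338, 0.1075]
eef_rot: [0.658, 0.753, -0.0, -0.0]
contact_force: [0.5, -0.5, 0.3]
opening: 0.004
finger_force: 0.2
```

Run:
```python
from h import *
s=sensors.get_state(); print(box(s["tool_pos"]),s["opening"],s["contact_force"])
```

```text
[0.0571 0.0314 0.1075] 0.0035334798181667717 [ 0.5108192  -0.51346417  0.31679653]
```

send_rows(
  rows="-0.012 0 0.025 0;-0.02 0 0.047 0;-0.024 0 0.07 0;-0.027 0 0.09 0;-0.027 0 0.098 0;-0.027 0 0.098 0;-0.027 0 0.098 0",
)

```text
clock: 9.52
tool_pos: [0.6563, 0.0261, 0.0794]
eef_rot: [0.658, 0.753, -0.0, 0.0]
contact_force: [-2.7, -0.9, 7.1]
opening: 0.009
finger_force: 3.3
```

Run:
```python
from h import *
s=sensors.get_state(); print(box(s["tool_pos"]),s["opening"],s["contact_force"])
c,p,D=snap("wrist","w9"); cv2.imwrite("pics/w9.png",p[:,:,::-1])
ys,xs=np.mgrid[0:420,0:560]; B=box(bydepth(c,np.c_[xs.ravel(),ys.ravel()],D))
m=(B[:,0]>.01)&(B[:,0]<.11)&(B[:,1]>.0)&(B[:,1]<.07)&(B[:,2]>.07)&(B[:,2]<.11); g=B[m]
k=np.polyfit(g[:,1],g[:,2],1); print(len(g),k,np.polyval(k,[.075,0]))
```

```text
[0.057  0.0237 0.0794] 0.009040464196738119 [-2.65799689 -0.89770079  7.06564479]
24742 [-0.09787929  0.08524879] [0.07790785 0.08524879]
```

View pics/w9.png

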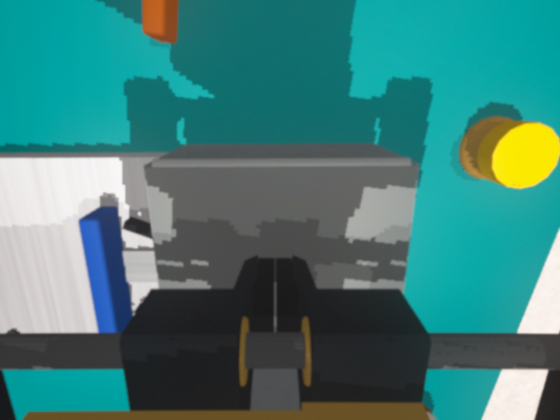

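The plain flap is nearly level under the fingers, at (150-415, 160-290), with the gauge bar untouched at (105,270). I'll press a little more.

send_rows(
  rows="0 0 0.005 0;0 0 0.01 0;0 0 0.01 0;0 0 0.01 0",
)

```text
clock: 9.9
tool_pos: [0.6564, 0.0261, 0.0791]
eef_rot: [0.658, 0.753, 0.0, 0.0]
contact_force: [-7.3, -0.9, 23.6]
opening: 0.009
finger_force: 11.7
```

Run:
```python
from h import *
s=sensors.get_state(); print(box(s["tool_pos"]),s["opening"],s["contact_force"])
c,p,D=snap("wrist","w10")
ys,xs=np.mgrid[165:250,180:230]; B=box(bydepth(c,np.c_[xs.ravel(),ys.ravel()],D)); g=B[(B[:,2]>.06)&(B[:,2]<.1)]
k=np.polyfit(g[:,1],g[:,2],1); print(len(g),k,np.polyval(k,[.075,0]),g[:,1].min(),g[:,1].max())
```

```text
[0.0571 0.0236 0.0791] 0.009326271878714374 [-7.29134478 -0.93072054 23.59741652]
4231 [0.00650479 0.07865086] [0.07913872 0.07865086] 0.0361 0.0757
```

send_rows(
  rows="0 0 -0.12 0;0 0 -0.26 0;0 0 -0.4 0;0 0 -0.54 0;-0.13 0 -0.57 0;-0.26 0 -0.57 0;-0.39 0 -0.57 0;-0.513 0 -0.57 0;-0.513 0 -0.57 0;-0.513 0 -0.57 0",
)

```text
clock: 10.78
tool_pos: [0.6765, -0.1298, 0.2463]
eef_rot: [0.66, 0.751, -0.001, 0.0]
contact_force: [0.2, 0.6, -0.3]
opening: 0.002
finger_force: 0.0
```

send_rows(
  rows="0 0 0 0;0 0 0.1 0;0 0 0.2 0;0 0 0.3 0;0 0 0.355 0;0 0 0.355 0;0 0 0.355 0;0 0 0.355 0",
)

```text
clock: 11.45
tool_pos: [0.6783, -0.1249, 0.1417]
eef_rot: [0.657, 0.754, 0.001, 0.001]
contact_force: [0.4, 0.1, -0.4]
opening: 0.003
finger_force: 0.0
```

Run:
```python
from h import *
s=sensors.get_state(); print(box(s["tool_pos"]),s["opening"],s["contact_force"],s["qd"].round(3))
c,p,D=snap("wrist","w11")
ys,xs=np.mgrid[0:420,0:560]; B=box(bydepth(c,np.c_[xs.ravel(),ys.ravel()],D))
m=(B[:,0]>.01)&(B[:,0]<.11)&(B[:,1]<-.055)&(B[:,1]>-.105)&(B[:,2]>.085)&(B[:,2]<.17); g=B[m]
if len(g)>20: k=np.polyfit(g[:,2],g[:,1],1); print("striped",len(g),k,np.polyval(k,[.08,.158]))
```

```text
[ 0.0585 -0.1289  0.1417] 0.0029192925758740407 [ 0.44465964  0.13566477 -0.3577319 ] [ 0.009 -0.018  0.009 -0.009  0.001 -0.002  0.001]
striped 12134 [-0.12141611 -0.06479453] [-0.07450782 -0.08397827]
```

send_rows(
  rows="0.06 0 0 0;0.1 0 0 0;0.143 0 0 0;0.17 0 0.002 0;0.195 0 0.005 0;0.22 0 0.013 0;0.245 0 0.023 0;0.267 0 0.037 0;0.288 0 0.053 0;0.306 0 0.071 0",
)

```text
clock: 12.33
tool_pos: [0.6646, -0.0346, 0.1183]
eef_rot: [0.658, 0.753, -0.0, -0.0]
contact_force: [0.3, 0.0, -0.2]
opening: 0.006
finger_force: 0.2
```

Run:
```python
from h import *
s=sensors.get_state(); print(box(s["tool_pos"]),s["opening"],s["contact_force"])
```

```text
[ 0.057  -0.0376  0.1183] 0.0058455537982497795 [ 0.25615578  0.03597384 -0.23444845]
```

send_rows(
  rows="0.015 0 0.02 0;0.027 0 0.045 0;0.037 0 0.068 0;0.042 0 0.093 0;0.045 0 0.115 0;0.045 0 0.125 0;0.045 0 0.13 0;0.045 0 0.13 0;0.045 0 0.13 0",
)

```text
clock: 13.08
tool_pos: [0.6628, -0.0214, 0.0831]
eef_rot: [0.658, 0.753, 0.0, -0.0]
contact_force: [-6.2, 2.0, 22.8]
opening: 0.007
finger_force: 11.6
```

Run:
```python
from h import *
s=sensors.get_state(); print(box(s["tool_pos"]),s["opening"],s["contact_force"])
```

```text
[ 0.0571 -0.0244  0.0831] 0.0065066026365676296 [-6.15775017  2.02454878 22.78490574]
```

Hard stop reached at z 83 mm. I'll rise clear, back off toward the robot, and check.

send_rows(
  rows="0 0 -0.12 0;0 0 -0.26 0;0 0 -0.4 0;0 0 -0.54 0;0 -0.13 -0.65 0;0 -0.26 -0.75 0;0 -0.39 -0.75 0;0 -0.45 -0.75 0;0 -0.45 -0.75 0;0 -0.45 -0.75 0",
)

```text
clock: 13.92
tool_pos: [0.528, -0.0406, 0.3055]
eef_rot: [0.659, 0.753, 0.0, 0.0]
contact_force: [0.4, -0.1, 0.4]
opening: 0.005
finger_force: 0.0
```

Run:
```python
from h import *
s=sensors.get_state(); print(box(s["tool_pos"]),s["contact_force"])
c,p,D=snap("wrist","w12"); cv2.imwrite("pics/w12.png",p[:,:,::-1])
ys,xs=np.mgrid[0:420,0:560]; B=box(bydepth(c,np.c_[xs.ravel(),ys.ravel()],D))
for lo,hi in((-.07,-.005),(.012,.07)):
    g=B[(B[:,0]>.01)&(B[:,0]<.11)&(B[:,1]>lo)&(B[:,1]<hi)&(B[:,2]>.05)&(B[:,2]<.13)]; k=np.polyfit(g[:,1],g[:,2],1); print(len(g),k,np.polyval(k,[lo,hi]))
hsv=cv2.cvtColor(p,cv2.COLOR_RGB2HSV); rd=cv2.inRange(hsv,(0,90,70),(8,255,255))|cv2.inRange(hsv,(172,90,70),(180,255,255))
R=box(onplane(c,np.argwhere(rd)[:,::-1].astype(float),.024)); R=R[(abs(R[:,0])<.02)&(abs(R[:,1])<.02)]; print("red",len(R),R.mean(0) if len(R) else 0)
bl=cv2.inRange(hsv,(105,120,40),(125,255,255)); W=box(onplane(c,np.argwhere(bl)[:,::-1].astype(float),.046)); W=W[(abs(W[:,0]+.046)<.03)&(abs(W[:,1])<.06)]; print("bar",len(W),W.mean(0),W.min(0),W.max(0))
```

```text
[-0.0791 -0.0251  0.3055] [ 0.37389437 -0.09964939  0.40929332]
5321 [0.00132971 0.0832552 ] [0.08316213 0.08324856]
5742 [0.00064966 0.07924878] [0.07925658 0.07929426]Traceback (most recent call last):
  File "<stdin>", line 8, in <module>
  File "h.py", line 9, in onplane
    o,d=ray(c,px); return o+d*((z-o[2])/d[:,2])[:,None]
        ~~~^^^^^^
  File "h.py", line 6, in ray
    u=cv2.undistortPoints(np.array(px,float).reshape(-1,1,2),K(c),np.array(c["dist_coeffs"],float)).reshape(-1,2)
      ~~~~~~~~~~~~~~~~~~~^^^^^^^^^^^^^^^^^^^^^^^^^^^^^^^^^^^^^^^^^^^^^^^^^^^^^^^^^^^^^^^^^^^^^^^^^^
cv2.error: OpenCV(4.12.0) /io/opencv/modules/calib3d/src/undistort.dispatch.cpp:347: error: (-215:Assertion failed) CV_IS_MAT(_src) && CV_IS_MAT(_dst) && (_src->rows == 1 || _src->cols == 1) && (_dst->rows == 1 || _dst->cols == 1) && _src->cols + _src->rows - 1 == _dst->rows + _dst->cols - 1 && (CV_MAT_TYPE(_src->type) == CV_32FC2 || CV_MAT_TYPE(_src->type) == CV_64FC2) && (CV_MAT_TYPE(_dst->type) == CV_32FC2 || CV_MAT_TYPE(_dst->type) == CV_64FC2) in function 'cvUndistortPointsInternal'
```

View pics/w12.png

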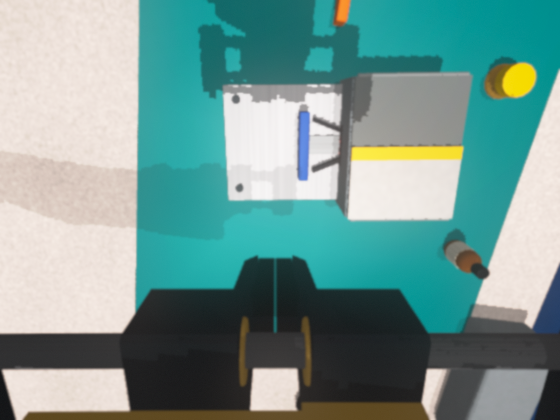

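Both flaps are flat, striped over plain, with the yellow strip at (407,152). The bar is at (304,145). I'll check the red line numerically and in a crop.

Run:
```python
from h import *
c,p,D=load("w12"); hsv=cv2.cvtColor(p,cv2.COLOR_RGB2HSV)
bl=cv2.inRange(hsv,(105,120,40),(125,255,255)); W=box(onplane(c,np.argwhere(bl)[:,::-1].astype(float),.046)); W=W[(abs(W[:,0]+.046)<.03)&(abs(W[:,1])<.06)]; print("bar",len(W),W.mean(0),np.percentile(W,[2,98],axis=0))
print("red px",proj(c,[O+[0,0,.024]]))
cv2.imwrite('pics/w12c.png',cv2.resize(p[100:190,285:375],(600,600),interpolation=cv2.INTER_CUBIC)[:,:,::-1])
print(p[140,325:352].tolist())
```

```text
bar 566 [-0.04632173  0.0019258   0.046     ] [[-0.0509  -0.03634  0.046  ]
 [-0.0416   0.0378   0.046  ]]
red px [[339.78153931 144.47536471]]
[[222, 221, 220], [221, 220, 220], [222, 221, 219], [221, 220, 219], [221, 220, 219], [221, 220, 219], [220, 219, 218], [217, 215, 213], [206, 205, 203], [198, 195, 194], [194, 192, 190], [193, 190, 188], [190, 187, 184], [178, 170, 168], [154, 134, 132], [121, 97, 96], [96, 84, 83], [92, 88, 87], [93, 91, 90], [95, 92, 92], [95, 93, 92], [94, 92, 91], [97, 95, 95], [115, 113, 113], [139, 139, 140], [147, 149, 149], [145, 146, 144]]
```

View pics/w12c.png

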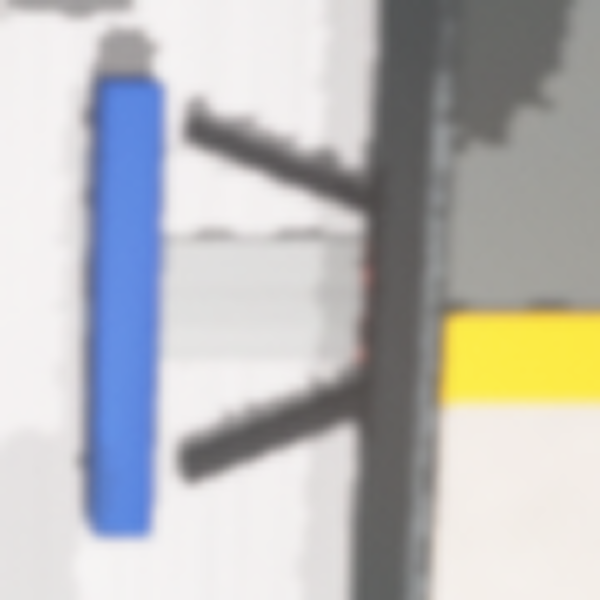

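The crop shows a trace of the red line right at the face, at crop (365,275) to (360,355). The bar centre is 46.3 mm before the face, so the line is level to within about 0.5 mm.

```bash
python3 -c "
from h import *
print(finish_job())"
```

```text
the job is handed in; nothing more can be done
None
```

The job is handed in at about 14 s of the 56 s allowed: the gauge's red line is level with the box front to within about 0.5 mm and released, the plain flap was shut first and the striped one over it, and nothing else was touched.

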